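# Test three dispensers and reject the blocked one

## Task

Test the three hand dispensers in the long rack by pushing each plunger gently down through its stroke. Two go fully home: leave them in the rack with their plungers home. One is blocked: where its resistance climbs early, stop (more than 15 N could crack it), then move that dispenser to the separate one-hole reject stand, upright and fully seated, its plunger left where it stuck; leave the other things on the bench alone.

Things in the scene. Friction and masses are not known exactly. Their poses are not given: they have to be found in the camera images.
- dispenser_a: one of three look-alike upright hand dispensers, 140 to 200 g: white round collar 32 mm across, 32 mm high (grasp here); below it a white barrel 24 mm across, 38 mm long, then a 14 mm cone to an 8 mm tip; above it a rod with a grey thumb disc. Origin on the axis at the collar's underside, which rests on the rack's top; z points up the axis. Which one is blocked varies and cannot be seen.
- plunger_a (a joint): plunger travel in m: 0 out, grows as pushed down; starts at 0 to 0.003. A free one slides at 3 to 4 N to a rubbery end stop at 0.024 (home), then resistance climbs 2.5 N per mm to the hard end at 0.027. In the blocked one it climbs at the same rate from a point between 0.009 and 0.013. Let go, it may spring back a few mm, not past the point where the climb began.
- top_a (a point): centre of the upper face of the grey thumb disc (24 mm across, 6 mm thick) of dispenser_a; it moves with the plunger and stands 67 mm above the dispenser's origin when fully out, 43 mm above it when home. The rod under the disc is 9 mm thick.
- disc_a: the thumb disc itself, on which the push acts; origin at the centre of its underside
- dispenser_b: one of three look-alike upright hand dispensers, 140 to 200 g: white round collar 32 mm across, 32 mm high (grasp here); below it a white barrel 24 mm across, 38 mm long, then a 14 mm cone to an 8 mm tip; above it a rod with a grey thumb disc. Origin on the axis at the collar's underside, which rests on the rack's top; z points up the axis. Which one is blocked varies and cannot be seen.
- plunger_b (a joint): plunger travel in m: 0 out, grows as pushed down; starts at 0 to 0.003. A free one slides at 3 to 4 N to a rubbery end stop at 0.024 (home), then resistance climbs 2.5 N per mm to the hard end at 0.027. In the blocked one it climbs at the same rate from a point between 0.009 and 0.013. Let go, it may spring back a few mm, not past the point where the climb began.
- top_b (a point): centre of the upper face of the grey thumb disc (24 mm across, 6 mm thick) of dispenser_b; it moves with the plunger and stands 67 mm above the dispenser's origin when fully out, 43 mm above it when home. The rod under the disc is 9 mm thick.
- disc_b: the thumb disc itself, on which the push acts; origin at the centre of its underside
- dispenser_c: one of three look-alike upright hand dispensers, 140 to 200 g: white round collar 32 mm across, 32 mm high (grasp here); below it a white barrel 24 mm across, 38 mm long, then a 14 mm cone to an 8 mm tip; above it a rod with a grey thumb disc. Origin on the axis at the collar's underside, which rests on the rack's top; z points up the axis. Which one is blocked varies and cannot be seen.
- plunger_c (a joint): plunger travel in m: 0 out, grows as pushed down; starts at 0 to 0.003. A free one slides at 3 to 4 N to a rubbery end stop at 0.024 (home), then resistance climbs 2.5 N per mm to the hard end at 0.027. In the blocked one it climbs at the same rate from a point between 0.009 and 0.013. Let go, it may spring back a few mm, not past the point where the climb began.
- top_c (a point): centre of the upper face of the grey thumb disc (24 mm across, 6 mm thick) of dispenser_c; it moves with the plunger and stands 67 mm above the dispenser's origin when fully out, 43 mm above it when home. The rod under the disc is 9 mm thick.
- disc_c: the thumb disc itself, on which the push acts; origin at the centre of its underside
- rack: aluminium block 60 x 220 x 62 mm, fixed, holding the three dispensers in a row of three wells along its y axis at -70, 0 and +70 mm, in no fixed order; origin at the centre of its underside. Wells 27 mm wide, 56 mm deep.
- stand_hole0 (a point): centre of the mouth of the only well (27 mm wide, 56 mm deep, edge chamfered by 2 mm) of the reject stand, a fixed square aluminium block 70 x 70 x 62 mm, in the block's top face 62 mm above the bench; empty at the start. A seated dispenser's collar rests on that top face.
- tip_box: bystander, to be left alone: red box of orange pipette tips, 85 x 120 x 74 mm; origin at the centre of its underside
- bottle: bystander, to be left alone: amber jar with an orange cap, 60 mm across, 110 mm high; origin at the centre of its underside
- vial: bystander, to be left alone: small capped vial, 28 mm across, 45 mm high; origin at the centre of its underside
- dish: bystander, to be left alone: flat clear dish, 90 mm across, 16 mm high; origin at the centre of its underside
- slide_box: bystander, to be left alone: grey slide box, 35 x 85 x 30 mm; origin at the centre of its underside
- flask: bystander, to be left alone: conical glass flask, 84 mm across at the foot, 113 mm high; origin at the centre of its underside
Mind the look-alikes: they are no part of the job. Of the things like the part that bears stand_hole0, leave any that is black; of the rest the smaller one is meant.

How it is judged (in metres and radians):
At the end, for the whole second after the job is handed in: Two dispensers stand where they were in the rack (6 mm, tilt 0.12 rad), plungers over 0.022; the third, pushed to where it resists (over 0.0085) but under 0.021, stands seated in the reject stand's well (5 mm sideways, under 4 mm above the mouth, tilt 0.12 rad). All at rest (((horizontal distance between dispenser_a and stand_hole0 below 0.005 m and z of dispenser_a in the frame of stand_hole0 below 0.004 m and angle between each of dispenser_a, dispenser_b, dispenser_c's own z axis and vertical below 0.12 rad and value of joint plunger_a between 0.0085 and 0.021 m and distance of each of dispenser_b, dispenser_c from where it was at the start of the episode below 0.006 m and value of joint each of plunger_b, plunger_c above 0.022 m) or (horizontal distance between dispenser_b and stand_hole0 below 0.005 m and z of dispenser_b in the frame of stand_hole0 below 0.004 m and angle between each of dispenser_b, dispenser_a, dispenser_c's own z axis and vertical below 0.12 rad and value of joint plunger_b between 0.0085 and 0.021 m and distance of each of dispenser_a, dispenser_c from where it was at the start of the episode below 0.006 m and value of joint each of plunger_a, plunger_c above 0.022 m) or (horizontal distance between dispenser_c and stand_hole0 below 0.005 m and z of dispenser_c in the frame of stand_hole0 below 0.004 m and angle between each of dispenser_c, dispenser_a, dispenser_b's own z axis and vertical below 0.12 rad and value of joint plunger_c between 0.0085 and 0.021 m and distance of each of dispenser_a, dispenser_b from where it was at the start of the episode below 0.006 m and value of joint each of plunger_a, plunger_b above 0.022 m)) and linear speed of each of dispenser_a, dispenser_b, dispenser_c below 0.03 m/s); the robot touches nothing.
It fails at once if a plunger is pushed with more than 18 N (contact force between any of the arm, the fingers and disc_a above 18 N or contact force between any of the arm, the fingers and disc_b above 18 N or contact force between any of the arm, the fingers and disc_c above 18 N).
It fails at once if a bystander is moved by more than 30 mm (distance of any of tip_box, bottle, vial, dish, slide_box, flask from where it was at the start of the episode above 0.03 m).
It also fails if it takes over 59 s, if anything falls off the work surface, if the arm or the gripper's body presses on something with over 40 N, if the wrist force passes 120 N, or if a joint passes its speed limit or range.

## Robot

A 6-joint arm with a two-finger parallel gripper is mounted at the origin on the work surface. World frame = base frame: x ahead of the robot, y to its left, z up, the work surface at z = 0. Lengths are in mm, angles in rad, forces in N, time in s.
With the tool pointing down it reaches from about 350 to 775 mm from the base axis. Payload 7.3 kg.
Tool frame: the origin (TCP) lies at the very end of the fingers, on their centre line; the grasp point (between the pads) lies 19 mm behind it; x points along the fingers, y is the direction in which the jaws open and shut, and the axes are right-handed (so a half turn about x gives the same grasp; the last joint's range is limited). The gripper opens to 92 mm and grips with 3 to 60 N. Pads are 19 mm wide; open, the fingers measure 130 mm over their backs; the gripper's body (75 mm by 190 mm) begins 47 mm behind the grasp point.
Start: joints at [-1.28, 0.342, 1.524, -0, 1.275, -0.146], TCP at [222.121, -475.718, 226.741] pointing down, gripper open.
Joint ranges: [-2.53, 2.53], [-0.77, 2.02], [0.04, 2.7], [-1, 4.14], [0.28, 2.66], [-3.11, 3.11]. Speed limits (rad/s): [2.57, 2.57, 3.14, 3.14, 3.14, 3.14].

## Interface

Orientations are given as [roll, pitch, yaw] about the fixed x, y, z axes, in that order (R = Rz(yaw) Ry(pitch) Rx(roll)).
In Python, from plant import bot gives the robot as it stands.
- The arm moves only by the tool step_arm, never from a script. Its argument "targets" is a list that holds one entry, the list of rows, each a list of 4 numbers: the shift along the tool's x, y, z in m, then the turn about the tool's x in degrees. A call has exactly 5 rows; each row is the pose to reach, as a shift and turn from the pose measured when the call began, along the tool's axes at that moment; what a row does not reach only later rows make up. A row lasts 1/12 s, in which the tool goes at most 41.7 mm and 7.16 degrees, less where a joint would pass 70% of its speed; a pose out of reach is approached as far as the arm can. A call with a gripper value outside its range is refused whole. "jaw" is the closure, from 0 (fully open) to 1 (shut), set as the call begins (left out, the last holds). The fingers move at their own pace and stop on an object; the grip force is fixed at half the most. Time passes only in rows, so rows that repeat a pose let the fingers close, or fill a call up. It gives the time, the measured TCP pose, the force and the opening at its end, in the units of the state.
- bot.get_obs(): the state, without advancing time (a new reading comes with each control period).
- bot.capture(name): name is "scene" or "top"; returns a dict with "color" (480x640x3 uint8, red, green, blue), "depth" (480x640 float32, mm along the optical axis (not along the pixel's ray), 0 where there is no reading), "fov_y" (degrees; the focal length in pixels is half the picture's height over the tangent of half this angle, whatever the lens; pixels are square), "cx", "cy" (the principal point, pixels), "rvec" (rotation vector, rad) and "tvec" (3), from world to camera coordinates, as OpenCV has them. Camera axes: x right, y down, z forward; pixel columns grow to the right and rows downward; lengths in mm; the calibration is good to about 2 mm. A picture is of the moment at which its call begins.
- bot.close_job(): hands the job in, once; it reports no verdict.
The state is a dict: "time": time; "joint_positions": joint angles; "dq": joint speeds; "tau": joint torques, N m; "tool_pos": TCP position; "tcp_rot": TCP orientation; "contact_force": force on the tool from outside, world axes, zero at the start; "moment": the same for the moment, N m; "grip_width": finger opening in mm.
Only numpy, scipy, OpenCV 4.12 (cv2) and the standard library are available. Lean on these libraries where they do the work, as an engineer would, in place of code of your own. Each camera call takes 0.05 s, during which the arm holds its last target. There are 200 camera calls.

## Working session

There is one attempt and no reset: what is moved stays moved. The work goes in short steps, Python scripts to look and compute and a tool call to move; the robot and the scene stay as the last step left them, time stands still between calls to the robot, and variables do not carry over. Pictures are saved under pics/ and viewed, about 8 in all and at most 12, crops included, and the job is handed in when it is done.

Besides the shell and the picture viewer there is one more tool, called after "Request:" as name(argument=value, ...) on one line, values as JSON. step_arm: Moves the arm, as the interface text tells. Its arguments: {"type":"object","properties":{"targets":{"type":"array","items":{"type":"array","items":{"type":"array","items":{"type":"number"}}}},"jaw":{"type":"number"}},"required":["targets"]}

```bash
mkdir -p pics
cat > h.py <<'E'
import numpy as np, cv2
from plant import bot
def cap(n):
    c=bot.capture(n); c['R']=cv2.Rodrigues(np.array(c['rvec'],float))[0]; c['t']=np.array(c['tvec'],float).ravel()
    c['f']=240/np.tan(np.radians(c['fov_y'])/2); return c
def ray(c,u,v,z):
    d=c['R'].T@np.array([(u-c['cx'])/c['f'],(v-c['cy'])/c['f'],1]); o=-c['R'].T@c['t']
    return o+d*(z-o[2])/d[2]
def pts(c):
    v,u=np.mgrid[:480,:640]; D=c['depth']
    P=np.stack([(u-c['cx'])/c['f']*D,(v-c['cy'])/c['f']*D,D],-1)
    W=(P-c['t'])@c['R']; W[D==0]=np.nan; return W
def proj(c,p):
    q=c['R']@np.array(p,float)+c['t']; return c['f']*q[0]/q[2]+c['cx'],c['f']*q[1]/q[2]+c['cy']
E
python3 - <<'E'
from h import *
for n in('scene','top'):
    c=cap(n); cv2.imwrite(f'pics/{n}0.png',c['color'][...,::-1]); np.savez(f'{n}0.npz',**c)
    print(n,c['f'],-c['R'].T@c['t'],c['R'][2])
print(bot.get_obs())
E
```

```text
scene 494.47423482621133 [1392.25272518   36.66331932  920.38994213] [-0.69880794 -0.00896333 -0.71525319]
top 442.4788998941623 [ 356.59198669   30.33461023 1098.8933975 ] [ 0.2179921  -0.01907269 -0.97576415]
{'time': 0.1, 'joint_positions': array([-1.28003138e+00,  3.42599365e-01,  1.52495435e+00, -7.72575306e-06,
        1.27536531e+00, -1.46026959e-01]), 'dq': array([ 1.36694248e-05, -3.17876433e-03, -2.13585256e-03, -7.41281688e-04,
       -5.20026497e-04, -3.32152465e-04]), 'tau': array([ 1.47219900e-03, -4.32004631e+01, -2.44694942e+01,  7.18763075e-02,
        5.25838626e-02, -4.79435892e-05]), 'tool_pos': array([ 221.99167141, -475.35036946,  226.13084282]), 'tcp_rot': array([-1.71125321,  1.56946994,  1.8671336 ]), 'contact_force': array([-0.02021479, -0.54831111,  0.20722321]), 'moment': array([0.00524788, 0.04376407, 0.04024505]), 'grip_width': 91.88535655653207}
```

View pics/scene0.png

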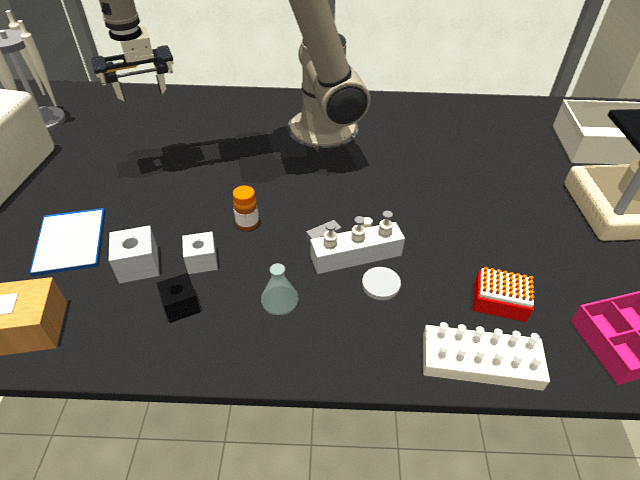

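View pics/top0.png

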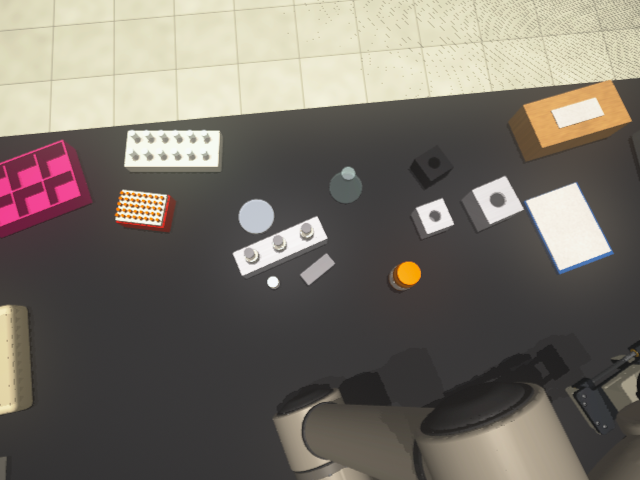

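The scene view shows three blocks with a hole: white small at top view (433,217), white large at (493,203) and black at (432,166). The task says leave black and take the smaller of the rest, so I choose (433,217). The rack is at (280,246) with discs near (251,254), (279,242) and (307,230). The 12-tube white box at (172,150) is not the rack.

```bash
cat > m.py <<'E'
from h import *
top=cap('top'); sc=cap('scene')
W=pts(top); z=W[...,2]
def face(u0,v0,r):
    m=np.zeros((480,640),np.uint8); s=(slice(v0-r,v0+r),slice(u0-r,u0+r))
    m[s]=(abs(z[s]-62)<4)&(top['color'][s].min(-1)>120)
    n,l,st,_=cv2.connectedComponentsWithStats(m); i=1+st[1:,4].argmax(); m=(l==i)
    P=W[m]; b=cv2.minAreaRect(np.float32(P[:,:2])); print('face',b,np.median(P[:,2])); return m,b
m1,b1=face(433,217,26); m2,b2=face(280,246,56); m3,b3=face(493,203,34)
# hole: dark inside
for (u,v) in((433,217),(493,203)):
    g=top['color'][v-25:v+25,u-25:u+25].max(-1); 
    n,l,st,ce=cv2.connectedComponentsWithStats((g<135).astype(np.uint8))
    for i in range(1,n):
        if 30<st[i,4]<500 : print('hole',st[i],ray(top,ce[i][0]+u-25,ce[i][1]+v-25,62))
# discs, by height
for (u,v) in((251,254),(279,242),(307,230)):
    s=(slice(v-16,v+16),slice(u-16,u+16)); k=(z[s]>118)&(z[s]<135); P=W[s][k]; vv,uu=np.nonzero(k)
    zz=np.median(P[:,2]); (cu,cv),rr=cv2.minEnclosingCircle(np.float32(np.c_[uu,vv])); print('disc',k.sum(),zz,P.mean(0),ray(top,cu+u-16,cv+v-16,zz),rr)
Ws=pts(sc); zs=Ws[...,2]
for (u,v) in((331,231),(358,222),(387,215)):
    s=(slice(v-16,v+16),slice(u-14,u+14)); k=(zs[s]>121)&(zs[s]<135); P=Ws[s][k]; print('sdisc',k.sum(),np.percentile(P[:,2],[5,50,95]),(P.min(0)+P.max(0))/2)
for (u,v,n) in ((273,282,'vial'),(317,268,'slide'),(346,185,'flask'),(408,272,'bottle'),(256,216,'dish')): print(n,W[v,u])
a=cv2.resize(top['color'][150:300,220:420],None,fx=4,fy=4,interpolation=2)
a=np.hstack([cv2.resize(top['color'][200:290,220:340],(440,330)),cv2.resize(top['color'][140:260,400:530],(358,330))])
cv2.imwrite('pics/crop.png',a[...,::-1])
E
python3 m.py
```

```text
face ((598.239990234375, -277.6166687011719), (70.07569122314453, 71.47066497802734), 14.342830657958984) 61.64421154662756
face ((563.02001953125, 101.23831176757812), (60.98235321044922, 220.1268768310547), 18.56340217590332) 61.560722671888755
face ((606.3605346679688, -440.1474609375), (0.0, 0.0), 0.0) 63.50323999382652
hole [22 19 10 10 75] [ 599.22850578 -277.12785715   62.        ]
hole [ 40   0  10  19 105] [ 658.6840705  -483.01900121   62.        ]
hole [ 22  15  15  14 149] [ 623.90018639 -434.12282793   62.        ]
disc 90 126.05707502708185 [540.77188264 167.24857267 125.84026803] [540.72354141 167.22027825 126.05707503] 5.315173149108887
disc 91 126.14743905966209 [562.7439456  100.85173184 125.93891636] [562.70187233 100.92663691 126.14743906] 5.2462897300720215
disc 85 125.63991275306783 [584.93106233  34.58287481 125.43204066] [585.13296395  34.278029   125.63991275] 5.147915363311768
sdisc 73 [123.87567507 127.199572   129.59099846] [587.16270533  37.47506484 126.06678344]
sdisc 71 [124.18406741 127.67542472 130.24339502] [564.68047191 102.98056618 126.7918196 ]
sdisc 67 [123.76808815 127.96800129 130.62594545] [545.37726708 168.90838369 128.16699363]
vial [479.28876776 126.33936048  45.32693757]
slide [504.59491246  18.6701077   28.80907248]
flask [693.50186621 -70.96931709  73.57291257]
bottle [ 464.44469817 -183.0830325   108.07908947]
dish [653.78507313 159.25314522  14.0240241 ]
```

View pics/crop.png

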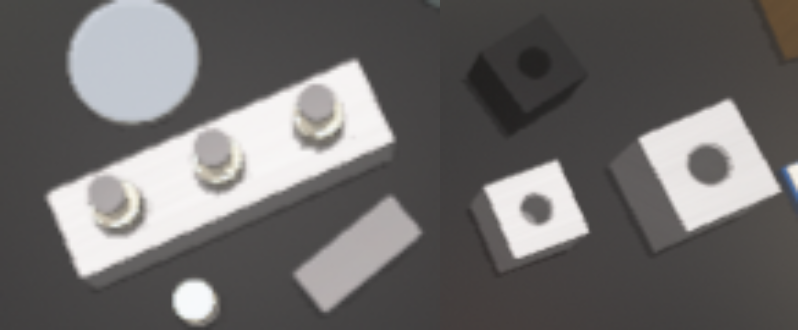

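The crop confirms the choice: the small white block's hole sits at about (599,-277). The rack is centred at (563,101) and turned 18.5°. Next I set up the move planning.

```bash
cat > g.py <<'E'
import sys, numpy as np
from scipy.spatial.transform import Rotation as Rn
from plant import bot
o=bot.get_obs(); R=Rn.from_euler('xyz',o['tcp_rot']).as_matrix()
print('t',o['time'],'p',o['tool_pos'].round(2),'F',o['contact_force'].round(2),'w',round(o['grip_width'],1))
print('x',R[:,0].round(4),'y',R[:,1].round(4),'yawy',np.degrees(np.arctan2(R[1,1],R[0,1])).round(2),'j',o['joint_positions'].round(3))
if len(sys.argv)>1:
    t=np.array(list(map(float,sys.argv[1:4]))); print('shift m',(R.T@(t-o['tool_pos'])/1000).round(4))
    if len(sys.argv)>4:
        a=float(sys.argv[4])-np.degrees(np.arctan2(R[1,1],R[0,1])); a=-a  # tool x down
        print('turn',(a+90)%180-90)
E
python3 g.py 585.3 34.9 180 18.5
```

```text
t 0.2 p [ 222.05 -475.47  226.3 ] F [ 0.47  0.28 -0.53] w 91.6
x [-2.e-04  9.e-04 -1.e+00] y [ 4.230e-01 -9.061e-01 -9.000e-04] yawy -64.97 j [-1.28   0.342  1.525  0.     1.275 -0.146]
shift m [ 0.0467 -0.3088 -0.545 ]
turn -83.47483433622547
```

Request:
step_arm(targets=[[[0.0467, -0.3088, -0.545, -83.5], [0.0467, -0.3088, -0.545, -83.5], [0.0467, -0.3088, -0.545, -83.5], [0.0467, -0.3088, -0.545, -83.5], [0.0467, -0.3088, -0.545, -83.5]]], jaw=1)

```text
time: 0.62
tool_pos: [343.1, -304.7, 211.0]
tcp_rot: [-2.907, 1.57, 1.302]
contact_force: [1.1, 0.3, 0.6]
grip_width: 63.4
```

```bash
python3 g.py 585.3 34.9 160 18.5
```

```text
t 0.6167 p [ 343.1  -304.71  211.05] F [1.12 0.34 0.61] w 63.4
x [ 1.e-04  4.e-04 -1.e+00] y [ 8.758e-01 -4.826e-01 -1.000e-04] yawy -28.85 j [-0.894  0.236  1.721  0.     1.185 -0.39 ]
shift m [ 0.0512  0.0482 -0.4143]
turn -47.35470344046214
```

Request:
step_arm(targets=[[[0.0512, 0.0482, -0.4143, -47.4], [0.0512, 0.0482, -0.4143, -47.4], [0.0512, 0.0482, -0.4143, -47.4], [0.0512, 0.0482, -0.4143, -47.4], [0.0512, 0.0482, -0.4143, -47.4]]])

```text
time: 1.03
tool_pos: [463.1, -135.9, 185.8]
tcp_rot: [2.413, 1.57, 0.964]
contact_force: [1.1, -1.5, -0.5]
grip_width: 30.0
```

```bash
python3 g.py 585.3 34.9 145 18.5
```

```text
t 1.0333 p [ 463.12 -135.91  185.77] F [ 1.07 -1.53 -0.47] w 30.0
x [ 2.e-04  4.e-04 -1.e+00] y [9.925e-01 1.219e-01 3.000e-04] yawy 7.0 j [-0.445  0.304  1.701  0.     1.136 -0.567]
shift m [ 0.0409  0.1421 -0.1546]
turn -11.501036341220441
```

Request:
step_arm(targets=[[[0.04, 0.1421, -0.1546, -11.5], [0.04, 0.1421, -0.1546, -11.5], [0.04, 0.1421, -0.1546, -11.5], [0.04, 0.1421, -0.1546, -11.5], [0.04, 0.1421, -0.1546, -11.5]]])

```text
time: 1.45
tool_pos: [581.9, 30.9, 146.7]
tcp_rot: [2.642, 1.571, 1.395]
contact_force: [0.7, -0.9, -0.5]
grip_width: 0.8
```

Request:
step_arm(targets=[[[0, 0, 0, 0], [0, 0, 0, 0], [0, 0, 0, 0], [0, 0, 0, 0], [0, 0, 0, 0]]])

```text
time: 1.87
tool_pos: [581.5, 29.6, 147.2]
tcp_rot: [1.275, 1.57, 0.025]
contact_force: [0.1, 0.3, 0.3]
grip_width: 0.1
```

```bash
python3 g.py 585.3 34.9 129 18.5
python3 - <<'E'
from h import *
c=cap('scene'); cv2.imwrite('pics/s1.png',cv2.resize(c['color'][130:280,260:440],None,fx=3.5,fy=3.5)[...,::-1])
E
```

```text
t 1.8667 p [581.49  29.57 147.19] F [0.08 0.28 0.34] w 0.1
x [ 4.e-04  0.e+00 -1.e+00] y [9.488e-01 3.158e-01 4.000e-04] yawy 18.41 j [-0.081  0.516  1.477  0.     1.148 -0.402]
shift m [ 0.0182  0.0053 -0.0039]
turn -0.08821175109736146
```

View pics/s1.png

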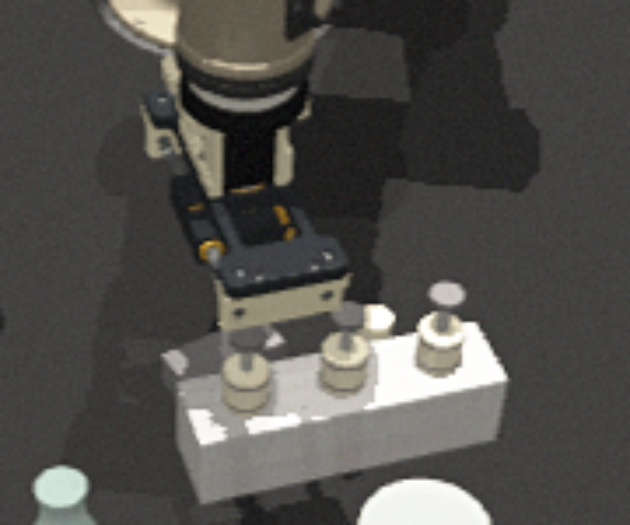

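Request:
step_arm(targets=[[[0.01, 0.0053, -0.0039, 0], [0.0165, 0.0053, -0.0039, 0], [0.0165, 0.0053, -0.0039, 0], [0.0165, 0.0053, -0.0039, 0], [0.0165, 0.0053, -0.0039, 0]]])

```text
time: 2.33
tool_pos: [585.3, 34.9, 130.6]
tcp_rot: [1.483, 1.571, 0.233]
contact_force: [0.4, 0.5, 0.5]
grip_width: 0.6
```

Request:
step_arm(targets=[[[0.002, 0, 0, 0], [0.004, 0, 0, 0], [0.006, 0, 0, 0], [0.008, 0, 0, 0], [0.008, 0, 0, 0]]])

```text
time: 2.75
tool_pos: [585.4, 34.9, 122.4]
tcp_rot: [1.267, 1.57, 0.018]
contact_force: [0.3, 0.4, -0.5]
grip_width: 0.7
```

```bash
python3 g.py 585.3 34.9 118
```

```text
t 2.75 p [585.39  34.88 122.43] F [ 0.26  0.44 -0.47] w 0.7
x [ 4.e-04  0.e+00 -1.e+00] y [9.489e-01 3.157e-01 4.000e-04] yawy 18.4 j [-0.071  0.55   1.493  0.     1.098 -0.392]
shift m [ 0.0044 -0.0001 -0.    ]
```

Request:
step_arm(targets=[[[0.0007, 0, 0, 0], [0.0014, 0, 0, 0], [0.0021, 0, 0, 0], [0.0028, 0, 0, 0], [0.0035, 0, 0, 0]]])

```text
time: 3.17
tool_pos: [585.4, 34.9, 119.0]
tcp_rot: [1.262, 1.57, 0.012]
contact_force: [-0.7, -0.0, 3.1]
grip_width: 0.7
```

```bash
python3 g.py
python3 - <<'E'
from h import *
c=cap('scene'); cv2.imwrite('pics/s2.png',cv2.resize(c['color'][170:250,300:410],None,fx=6,fy=6,interpolation=2)[...,::-1])
E
```

```text
t 3.1667 p [585.43  34.9  118.95] F [-0.73 -0.    3.13] w 0.7
x [ 6.e-04  0.e+00 -1.e+00] y [9.488e-01 3.158e-01 5.000e-04] yawy 18.41 j [-0.071  0.553  1.497  0.     1.09  -0.392]
```

View pics/s2.png

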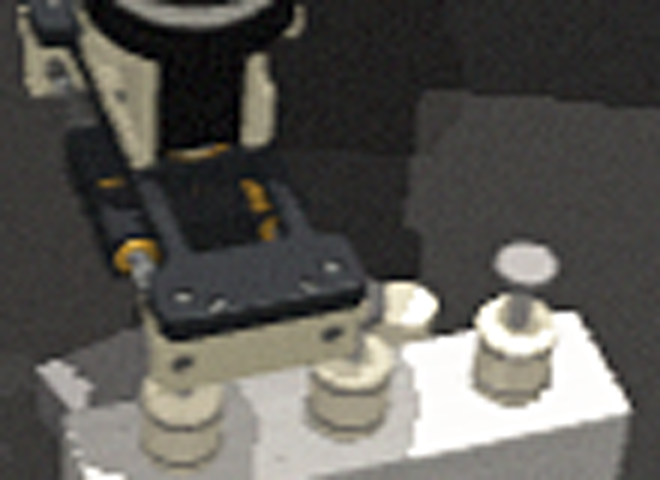

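Request:
step_arm(targets=[[[0.0006, 0, 0, 0], [0.0012, 0, 0, 0], [0.0018, 0, 0, 0], [0.0024, 0, 0, 0], [0.003, 0, 0, 0]]])

```text
time: 3.63
tool_pos: [585.5, 34.9, 116.0]
tcp_rot: [1.219, 1.57, -0.031]
contact_force: [0.1, 0.9, 6.0]
grip_width: 0.4
```

Request:
step_arm(targets=[[[0.0003, 0, 0, 0], [0.0006, 0, 0, 0], [0.0009, 0, 0, 0], [0.0012, 0, 0, 0], [0.0015, 0, 0, 0]]])

```text
time: 4.05
tool_pos: [585.6, 34.8, 115.2]
tcp_rot: [1.178, 1.569, -0.072]
contact_force: [-2.7, 0.0, 8.8]
grip_width: 0.6
```

Force climbs 3.1, 6.0, then 8.8 N near 13 mm of travel, so this one is blocked. I stop here, lift off and go to the middle dispenser.

Request:
step_arm(targets=[[[-0.015, 0, 0, 0], [-0.03, 0, 0, 0], [-0.03, 0, -0.03, 0], [-0.025, 0, -0.07, 0], [-0.016, 0, -0.07, 0]]])

```text
time: 4.47
tool_pos: [561.7, 106.3, 131.6]
tcp_rot: [2.296, 1.568, 1.05]
contact_force: [0.4, 0.6, -0.5]
grip_width: 0.6
```

```bash
python3 g.py 563.0 101.2 123
```

```text
t 4.4667 p [561.7  106.3  131.59] F [ 0.44  0.65 -0.47] w 0.6
x [ 0.0013  0.0023 -1.    ] y [0.9478 0.3187 0.002 ] yawy 18.59 j [ 0.052  0.514  1.528  0.003  1.097 -0.274]
shift m [ 0.0086 -0.0004  0.0053]
```

Request:
step_arm(targets=[[[0.001, 0, 0.005, 0], [0.003, 0, 0.005, 0], [0.0055, 0, 0.005, 0], [0.008, 0, 0.005, 0], [0.0085, 0, 0.005, 0]]])

```text
time: 4.88
tool_pos: [563.6, 100.9, 123.0]
tcp_rot: [2.321, 1.568, 1.073]
contact_force: [-1.8, 0.9, 3.3]
grip_width: 0.3
```

Request:
step_arm(targets=[[[0.0007, 0, 0, 0], [0.0014, 0, 0, 0], [0.0021, 0, 0, 0], [0.0028, 0, 0, 0], [0.0035, 0, 0, 0]]])

```text
time: 5.3
tool_pos: [563.7, 100.9, 119.5]
tcp_rot: [2.247, 1.568, 0.999]
contact_force: [-1.1, 0.7, 2.6]
grip_width: 0.2
```

```bash
python3 g.py 563.0 101.2 119
```

```text
t 5.3 p [563.68 100.87 119.52] F [-1.13  0.66  2.64] w 0.2
x [ 0.0016  0.0026 -1.    ] y [0.9483 0.3175 0.0024] yawy 18.51 j [ 0.042  0.529  1.54   0.003  1.071 -0.283]
shift m [ 0.0005 -0.0005 -0.0005]
```

Request:
step_arm(targets=[[[0.0007, 0, 0, 0], [0.0014, 0, 0, 0], [0.0021, 0, 0, 0], [0.0028, 0, 0, 0], [0.0035, 0, 0, 0]]])

```text
time: 5.72
tool_pos: [563.7, 100.9, 115.9]
tcp_rot: [2.248, 1.568, 1.001]
contact_force: [-0.3, 0.8, 3.2]
grip_width: 0.2
```

Request:
step_arm(targets=[[[0.0005, 0, 0, 0], [0.001, 0, 0, 0], [0.0015, 0, 0, 0], [0.002, 0, 0, 0], [0.0025, 0, 0, 0]]])

```text
time: 6.13
tool_pos: [563.7, 100.9, 113.4]
tcp_rot: [2.256, 1.568, 1.008]
contact_force: [-0.6, 0.9, 2.3]
grip_width: 0.1
```

Request:
step_arm(targets=[[[0.0015, 0, 0, 0], [0.003, 0, 0, 0], [0.0045, 0, 0, 0], [0.006, 0, 0, 0], [0.0075, 0, 0, 0]]])

```text
time: 6.55
tool_pos: [563.6, 100.9, 105.7]
tcp_rot: [2.316, 1.568, 1.068]
contact_force: [0.1, 1.9, 2.7]
grip_width: 0.3
```

Request:
step_arm(targets=[[[0.0005, 0, 0, 0], [0.001, 0, 0, 0], [0.0015, 0, 0, 0], [0.002, 0, 0, 0], [0.0025, 0, 0, 0]]])

```text
time: 6.97
tool_pos: [563.7, 101.0, 103.5]
tcp_rot: [2.217, 1.568, 0.97]
contact_force: [-1.9, 1.1, 6.4]
grip_width: 0.1
```

Request:
step_arm(targets=[[[-0.02, 0, 0, 0], [-0.035, 0, 0, 0], [-0.035, 0, -0.035, 0], [-0.033, 0, -0.07, 0], [-0.029, 0, -0.07, 0]]])

```text
time: 7.38
tool_pos: [539.8, 171.5, 132.9]
tcp_rot: [2.425, 1.566, 1.18]
contact_force: [-0.5, 0.7, -0.5]
grip_width: 0.6
```

```bash
python3 g.py 540.7 167.6 123
```

```text
t 7.3833 p [539.79 171.47 132.94] F [-0.5   0.65 -0.53] w 0.6
x [ 0.0018  0.0043 -1.    ] y [0.9473 0.3204 0.0031] yawy 18.69 j [ 0.17   0.503  1.544  0.004  1.092 -0.158]
shift m [ 0.0099 -0.0004  0.004 ]
```

Request:
step_arm(targets=[[[0.002, 0, 0.004, 0], [0.004, 0, 0.004, 0], [0.0065, 0, 0.004, 0], [0.009, 0, 0.004, 0], [0.01, 0, 0.004, 0]]])

```text
time: 7.8
tool_pos: [541.4, 166.9, 122.7]
tcp_rot: [2.436, 1.566, 1.19]
contact_force: [-1.2, 0.7, 2.2]
grip_width: 0.3
```

Request:
step_arm(targets=[[[0.0007, 0, 0, 0], [0.0014, 0, 0, 0], [0.0021, 0, 0, 0], [0.0028, 0, 0, 0], [0.0035, 0, 0, 0]]])

```text
time: 8.22
tool_pos: [541.5, 166.8, 119.2]
tcp_rot: [2.407, 1.566, 1.161]
contact_force: [0.2, -0.6, 3.5]
grip_width: 0.5
```

Request:
step_arm(targets=[[[0.0006, 0, 0, 0], [0.0012, 0, 0, 0], [0.0018, 0, 0, 0], [0.0024, 0, 0, 0], [0.003, 0, 0, 0]]])

```text
time: 8.63
tool_pos: [541.5, 166.9, 116.2]
tcp_rot: [2.405, 1.566, 1.159]
contact_force: [-1.7, 0.0, 2.5]
grip_width: 0.4
```

Request:
step_arm(targets=[[[0.0006, 0, 0, 0], [0.0012, 0, 0, 0], [0.0018, 0, 0, 0], [0.0024, 0, 0, 0], [0.003, 0, 0, 0]]])

```text
time: 9.05
tool_pos: [541.5, 166.9, 113.1]
tcp_rot: [2.409, 1.566, 1.163]
contact_force: [0.1, 0.3, 3.1]
grip_width: 0.3
```

Free as well, so I take it home.

Request:
step_arm(targets=[[[0.0015, 0, 0, 0], [0.003, 0, 0, 0], [0.0045, 0, 0, 0], [0.006, 0, 0, 0], [0.0072, 0, 0, 0]]])

```text
time: 9.47
tool_pos: [541.4, 166.9, 105.7]
tcp_rot: [2.441, 1.566, 1.195]
contact_force: [-0.3, -0.3, 2.9]
grip_width: 0.4
```

Request:
step_arm(targets=[[[0.0005, 0, 0, 0], [0.001, 0, 0, 0], [0.0015, 0, 0, 0], [0.002, 0, 0, 0], [0.0025, 0, 0, 0]]])

```text
time: 9.88
tool_pos: [541.5, 167.0, 103.5]
tcp_rot: [2.36, 1.566, 1.114]
contact_force: [-1.5, 1.0, 6.7]
grip_width: 0.4
```

Request:
step_arm(targets=[[[-0.02, 0, 0, 0], [-0.055, 0, 0, 0], [-0.07, 0, 0.03, 0], [-0.07, 0, 0.07, 0], [-0.07, 0, 0.11, 0]]], jaw=0)

```text
time: 10.3
tool_pos: [577.4, 61.9, 174.4]
tcp_rot: [1.911, 1.564, 0.668]
contact_force: [0.8, -0.2, -0.8]
grip_width: 29.2
```

```bash
python3 g.py 585.3 34.9 160 18.5
```

```text
t 10.3 p [577.36  61.87 174.45] F [ 0.79 -0.21 -0.77] w 29.2
x [ 0.0051  0.004  -1.    ] y [0.9468 0.3217 0.0061] yawy 18.77 j [-0.027  0.484  1.45   0.004  1.202 -0.357]
shift m [ 0.0144 -0.0012  0.0281]
turn 0.2657053908085061
```

Request:
step_arm(targets=[[[0, -0.0012, 0.0281, 0], [0, -0.0012, 0.0281, 0], [0.014, -0.0012, 0.0281, 0], [0.014, -0.0012, 0.0281, 0], [0.014, -0.0012, 0.0281, 0]]])

```text
time: 10.72
tool_pos: [584.5, 35.3, 159.5]
tcp_rot: [2.268, 1.566, 1.025]
contact_force: [0.0, 0.6, 0.5]
grip_width: 62.3
```

```bash
python3 g.py 585.3 34.9 68 18.5;  python3 - <<'E'
from h import *
c=cap('scene'); cv2.imwrite('pics/s3.png',cv2.resize(c['color'][150:280,290:420],None,fx=4.5,fy=4.5,interpolation=2)[...,::-1])
E
```

```text
t 10.7167 p [584.55  35.29 159.47] F [0.03 0.64 0.49] w 62.3
x [ 0.0026  0.0042 -1.    ] y [0.9468 0.3218 0.0038] yawy 18.77 j [-0.073  0.508  1.453  0.005  1.178 -0.402]
shift m [0.0915 0.0002 0.0009]
turn 0.2721032428741239
```

View pics/s3.png

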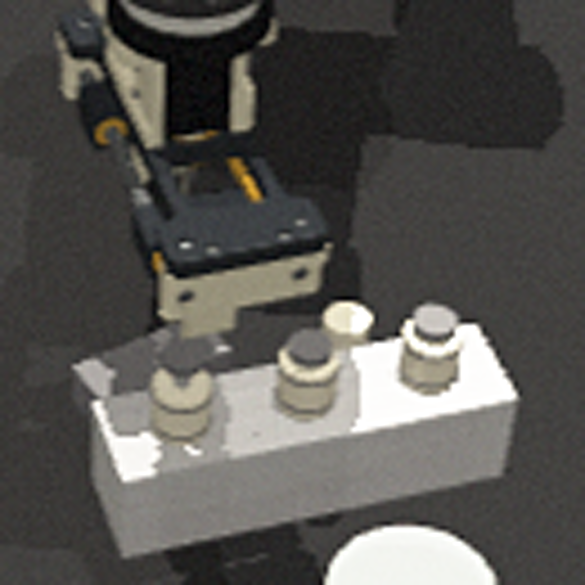

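Request:
step_arm(targets=[[[0.025, 0, 0.001, 0], [0.05, 0, 0.001, 0], [0.075, 0, 0.001, 0], [0.09, 0, 0.001, 0], [0.0932, 0, 0.001, 0]]])

```text
time: 11.18
tool_pos: [584.0, 35.8, 64.5]
tcp_rot: [2.961, 1.566, 1.72]
contact_force: [-0.7, -0.3, -0.2]
grip_width: 91.4
```

```bash
python3 g.py 585.3 34.9 66 18.5
```

```text
t 11.1833 p [584.01  35.77  64.54] F [-0.73 -0.31 -0.24] w 91.4
x [-7.0e-04  4.4e-03 -1.0e+00] y [9.463e-01 3.233e-01 8.000e-04] yawy 18.86 j [-0.072  0.618  1.553  0.005  0.971 -0.404]
shift m [-0.0015  0.0009  0.0012]
turn 0.36073690257086355
```

Request:
step_arm(targets=[[[-0.0015, 0.001, 0.0012, 0.3], [-0.0015, 0.001, 0.0012, 0.3], [-0.0015, 0.001, 0.0012, 0.3], [-0.0015, 0.001, 0.0012, 0.3], [-0.0015, 0.001, 0.0012, 0.3]]], jaw=1)

```text
time: 11.6
tool_pos: [585.9, 34.9, 67.1]
tcp_rot: [2.533, 1.566, 1.286]
contact_force: [0.4, -0.2, -1.0]
grip_width: 63.1
```

Request:
step_arm(targets=[[[0, 0, 0, 0], [0, 0, 0, 0], [0, 0, 0, 0], [0, 0, 0, 0], [0, 0, 0, 0]]])

```text
time: 12.02
tool_pos: [586.6, 35.0, 67.4]
tcp_rot: [2.234, 1.565, 0.988]
contact_force: [1.5, 0.2, -0.6]
grip_width: 31.9
```

Request:
step_arm(targets=[[[0, 0, 0, 0], [0, 0, 0, 0], [0, 0, 0, 0], [0, 0, 0, 0], [0, 0, 0, 0]]])

```text
time: 12.43
tool_pos: [586.6, 35.1, 67.4]
tcp_rot: [2.23, 1.565, 0.983]
contact_force: [1.2, 1.5, 0.2]
grip_width: 32.0
```

```bash
python3 g.py 585.3 34.9 190 18.5
```

```text
t 12.4333 p [586.64  35.08  67.38] F [1.18 1.48 0.23] w 32.0
x [ 0.003   0.0045 -1.    ] y [0.948  0.3182 0.0043] yawy 18.56 j [-0.073  0.616  1.547  0.006  0.976 -0.4  ]
shift m [-0.1226 -0.0008 -0.0007]
turn 0.056351531226539464
```

Request:
step_arm(targets=[[[-0.015, 0, 0, 0], [-0.035, 0, 0, 0], [-0.06, 0, 0, 0], [-0.09, 0, 0, 0], [-0.12, 0, 0, 0]]])

```text
time: 12.85
tool_pos: [585.3, 34.5, 187.7]
tcp_rot: [2.802, 1.566, 1.555]
contact_force: [0.0, 0.2, -1.5]
grip_width: 32.1
```

```bash
python3 g.py 598.6 -277.3 185 18.5
```

```text
t 12.85 p [585.27  34.48 187.7 ] F [ 0.05  0.17 -1.5 ] w 32.1
x [ 1.0e-04  4.5e-03 -1.0e+00] y [0.948  0.3183 0.0015] yawy 18.56 j [-0.074  0.485  1.409  0.005  1.247 -0.4  ]
shift m [ 0.0013 -0.0866  0.2998]
turn 0.058468942616102026
```

Request:
step_arm(targets=[[[0, -0.006, 0.02, 0], [0, -0.0155, 0.0535, 0], [0, -0.025, 0.087, 0], [0, -0.0345, 0.12, 0], [0, -0.044, 0.153, 0]]])

```text
time: 13.27
tool_pos: [591.6, -125.9, 186.6]
tcp_rot: [3.085, 1.566, 1.839]
contact_force: [0.9, 0.1, -1.3]
grip_width: 32.0
```

```bash
python3 g.py 598.6 -277.3 185 18.5
```

```text
t 13.2667 p [ 591.57 -125.87  186.58] F [ 0.94  0.08 -1.33] w 32.0
x [-0.0013  0.0048 -1.    ] y [9.478e-01 3.187e-01 3.000e-04] yawy 18.59 j [-0.338  0.521  1.351  0.004  1.272 -0.664]
shift m [ 0.0008 -0.0416  0.1458]
turn 0.0860327242116341
```

Request:
step_arm(targets=[[[0, -0.01, 0.034, 0], [0, -0.02, 0.07, 0], [0, -0.03, 0.105, 0], [0, -0.038, 0.132, 0], [0, -0.0416, 0.1458, 0]]])

```text
time: 13.68
tool_pos: [597.5, -281.2, 184.8]
tcp_rot: [-2.858, 1.565, 2.175]
contact_force: [-1.1, 0.8, -1.7]
grip_width: 31.7
```

Request:
step_arm(targets=[[[0, 0, 0, 0], [0, 0, 0, 0], [0, 0, 0, 0], [0, 0, 0, 0], [0, 0, 0, 0]]])

```text
time: 14.1
tool_pos: [597.8, -279.4, 185.1]
tcp_rot: [-2.894, 1.565, 2.142]
contact_force: [-0.7, 1.4, -1.2]
grip_width: 31.7
```

```bash
python3 g.py 598.6 -277.3 130 18.5
python3 - <<'E'
from h import *
c=cap('top'); s=cap('scene')
for n,k in(('top',c),('scene',s)): print(n,[np.round(proj(k,p),1) for p in((598.6,-277.3,62),(598.6,-277.3,130))])
a=cv2.resize(c['color'][150:270,370:500],(390,360)); b=cv2.resize(s['color'][150:300,130:280],(390,390))[:360]
cv2.imwrite('pics/s4.png',np.hstack([a,b])[...,::-1])
E
```

```text
t 14.1 p [ 597.81 -279.35  185.09] F [-0.65  1.4  -1.25] w 31.7
x [-0.003   0.0047 -1.    ] y [ 0.9482  0.3177 -0.0014] yawy 18.52 j [-0.554  0.627  1.167  0.002  1.352 -0.878]
shift m [ 0.0551  0.0015 -0.0014]
turn 0.022678041329925236
top [array([434.9, 215.7]), array([442.6, 208.1])]
scene [array([196.4, 243.9]), array([191.4, 223.4])]
```

View pics/s4.png

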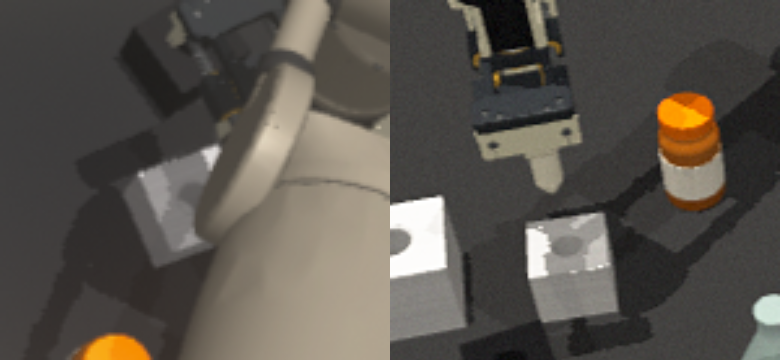

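Request:
step_arm(targets=[[[0.01, 0.0022, -0.0014, 0], [0.03, 0.0022, -0.0016, 0], [0.05, 0.0022, -0.0018, 0], [0.065, 0.0022, -0.0018, 0], [0.072, 0.0022, -0.0018, 0]]])

```text
time: 14.62
tool_pos: [598.0, -275.7, 109.9]
tcp_rot: [-2.696, 1.561, 2.34]
contact_force: [0.0, -0.1, -1.9]
grip_width: 31.7
```

```bash
python3 g.py 599.3 -277.2 100 18.5
python3 - <<'E'
from h import *
s=cap('scene')
cv2.imwrite('pics/s5.png',cv2.resize(s['color'][180:290,160:260],(550,600),interpolation=2)[...,::-1])
E
```

```text
t 14.6167 p [ 597.98 -275.75  109.95] F [ 0.02 -0.06 -1.94] w 31.7
x [-0.0067  0.0069 -1.    ] y [ 0.9481  0.3178 -0.0041] yawy 18.53 j [-0.55   0.69   1.264  0.003  1.196 -0.874]
shift m [0.0099 0.0008 0.0019]
turn 0.031637459065265716
```

View pics/s5.png

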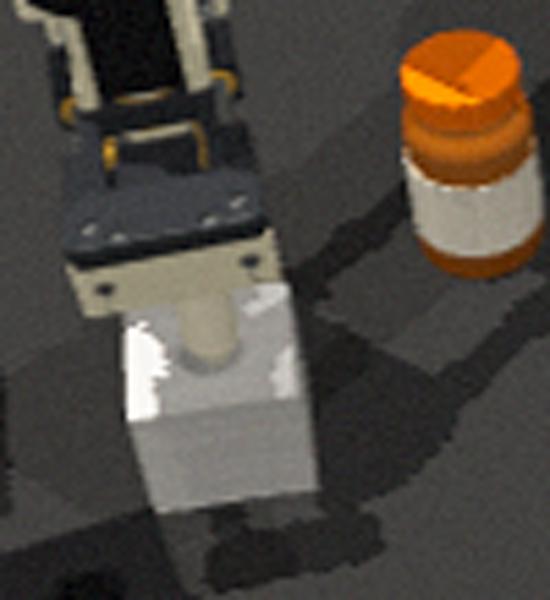

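Request:
step_arm(targets=[[[0, 0.0008, 0.0019, 0], [0.002, 0.0008, 0.0019, 0], [0.005, 0.0008, 0.0019, 0], [0.0075, 0.0008, 0.0019, 0], [0.01, 0.0008, 0.0019, 0]]])

```text
time: 15.08
tool_pos: [599.5, -277.4, 100.0]
tcp_rot: [-2.719, 1.562, 2.317]
contact_force: [1.1, 0.8, -1.7]
grip_width: 32.4
```

```bash
python3 g.py 599.3 -277.2 75 18.5
```

```text
t 15.0833 p [ 599.47 -277.43  100.01] F [ 1.08  0.82 -1.69] w 32.4
x [-0.0061  0.0066 -1.    ] y [ 0.9482  0.3177 -0.0037] yawy 18.52 j [-0.551  0.703  1.268  0.003  1.179 -0.875]
shift m [ 0.025   0.     -0.0001]
turn 0.02251778046814934
```

Barrel is past the mouth with no upward force. Continuing down.

Request:
step_arm(targets=[[[0.005, 0, 0, 0], [0.01, 0, 0, 0], [0.015, 0, 0, 0], [0.02, 0, 0, 0], [0.025, 0, 0, 0]]])

```text
time: 15.5
tool_pos: [599.6, -277.2, 74.6]
tcp_rot: [-2.775, 1.562, 2.26]
contact_force: [1.0, 1.3, -1.3]
grip_width: 32.2
```

```bash
python3 g.py 599.3 -277.2 67.6 18.5
```

```text
t 15.5 p [ 599.6  -277.25   74.6 ] F [ 1.02  1.26 -1.29] w 32.2
x [-0.0054  0.0066 -1.    ] y [ 0.9482  0.3176 -0.0031] yawy 18.52 j [-0.55   0.73   1.293  0.003  1.127 -0.875]
shift m [ 0.007  -0.0002 -0.0001]
turn 0.017270169976853822
```

Request:
step_arm(targets=[[[0.002, 0, 0, 0], [0.004, 0, 0, 0], [0.006, 0, 0, 0], [0.0068, 0, 0, 0], [0.0068, 0, 0, 0]]])

```text
time: 15.92
tool_pos: [599.6, -277.1, 67.6]
tcp_rot: [-2.772, 1.562, 2.264]
contact_force: [1.4, 0.6, -3.3]
grip_width: 31.7
```

```bash
python3 g.py 599.3 -277.2 67.4 18.5
```

```text
t 15.9167 p [ 599.56 -277.14   67.59] F [ 1.44  0.57 -3.29] w 31.7
x [-0.0056  0.0067 -1.    ] y [ 0.9482  0.3176 -0.0031] yawy 18.52 j [-0.55   0.737  1.299  0.003  1.113 -0.875]
shift m [ 0.0002 -0.0003 -0.    ]
turn 0.020807866099218586
```

Request:
step_arm(targets=[[[0, 0, 0, 0], [0, 0, 0, 0], [0, 0, 0, 0], [0, 0, 0, 0], [0, 0, 0, 0]]], jaw=0)

```text
time: 16.33
tool_pos: [599.5, -277.3, 67.8]
tcp_rot: [-2.766, 1.562, 2.269]
contact_force: [-0.3, -0.2, 0.1]
grip_width: 60.5
```

Request:
step_arm(targets=[[[0, 0, 0, 0], [0, 0, 0, 0], [0, 0, 0, 0], [0, 0, 0, 0], [0, 0, 0, 0]]])

```text
time: 16.75
tool_pos: [599.5, -277.3, 67.8]
tcp_rot: [-2.765, 1.562, 2.271]
contact_force: [0.9, 0.1, -1.0]
grip_width: 90.6
```

Request:
step_arm(targets=[[[-0.02, 0, 0, 0], [-0.05, 0, 0, 0], [-0.085, 0, 0, 0], [-0.12, 0, 0, 0], [-0.15, 0, 0, 0]]])

```text
time: 17.17
tool_pos: [600.5, -278.3, 220.4]
tcp_rot: [-2.84, 1.564, 2.196]
contact_force: [0.7, -0.4, 0.8]
grip_width: 92.0
```

```bash
python3 g.py 480 -380 230
```

```text
t 17.1667 p [ 600.5  -278.27  220.41] F [ 0.73 -0.38  0.85] w 92.0
x [-0.0041  0.0056 -1.    ] y [ 0.9482  0.3177 -0.0021] yawy 18.52 j [-0.551  0.61   1.101  0.003  1.436 -0.875]
shift m [-0.0097 -0.1466  0.0581]
```

Backing off to clear the top view, then a check.

Request:
step_arm(targets=[[[0, -0.04, 0.02, 0], [0, -0.08, 0.04, 0], [0, -0.12, 0.06, 0], [0, -0.15, 0.09, 0], [0, -0.17, 0.12, 0]]])

```text
time: 17.58
tool_pos: [476.5, -443.3, 220.9]
tcp_rot: [-2.811, 1.564, 2.225]
contact_force: [1.7, -0.1, -0.4]
grip_width: 91.6
```

Request:
step_arm(targets=[[[0, 0, 0, 0], [0, 0, 0, 0], [0, 0, 0, 0], [0, 0, 0, 0], [0, 0, 0, 0]]])

```text
time: 18.0
tool_pos: [477.5, -441.9, 221.0]
tcp_rot: [-2.841, 1.564, 2.197]
contact_force: [0.2, -0.3, -0.3]
grip_width: 92.2
```

Run:
```python
from h import *
s=cap('scene'); t=cap('top'); W=pts(s); V=pts(t)
for n,x,y in(('stand',599.3,-277.2),('A',585.3,34.9),('B',563,101.2),('C',540.7,167.6)):
    for k,Q in(('s',W),('t',V)):
        m=(np.hypot(Q[...,0]-x,Q[...,1]-y)<22)&(Q[...,2]>70)
        if m.sum()<5: print(n,k,m.sum()); continue
        z=Q[m][:,2]; zt=np.percentile(z,97); P=Q[m&(Q[...,2]>zt-5)]; print(n,k,m.sum(),round(zt,1),P.mean(0).round(1))
a=cv2.resize(s['color'][170:320,150:300],(400,400)); b=cv2.resize(s['color'][190:280,300:410],(400,400))
cv2.imwrite('pics/s6.png',np.hstack([a,b])[...,::-1])
```

```text
stand s 265 118.7 [ 599.3 -274.5  117.2]
stand t 204 118.4 [ 596.9 -277.   116. ]
A s 0
A t 0
B s 217 107.0 [565.7 103.8 104.9]
B t 168 105.5 [563.1 101.  103.5]
C s 207 107.0 [543.6 169.2 105.2]
C t 175 106.9 [540.9 167.4 104.1]
```

View pics/s6.png

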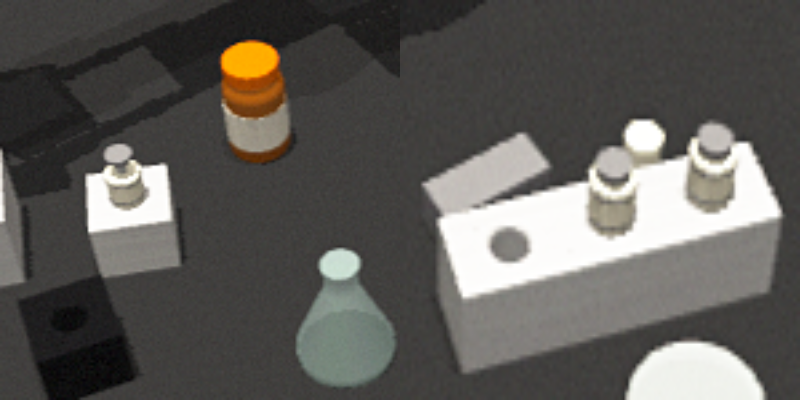

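Run:
```python
from h import *
for n in('scene','top'):
    Q=pts(cap(n))
    for l,x,y in(('stand',598.5,-277),('B',563,101.2),('C',540.7,167.6)):
        d=np.hypot(Q[...,0]-x,Q[...,1]-y)<24; z=Q[...,2]
        c=Q[d&(z>88)&(z<97)]; k=Q[d&(z>(110 if l=='stand' else 101))]
        print(n,l,'collar',np.median(c[:,2]).round(1),((c.min(0)+c.max(0))/2)[:2].round(1),'disc',((k.min(0)+k.max(0))/2)[:2].round(1))
```

```text
scene stand collar 94.7 [ 601.5 -275.6] disc [ 599.8 -275. ]
scene B collar 94.3 [568.7 102.7] disc [563.2 104.4]
scene C collar 93.8 [548.  170.4] disc [544.1 169. ]
top stand collar 93.3 [ 596.4 -276.5] disc [ 597.  -277.5]
top B collar 93.2 [562.2 100.4] disc [563.7 101.5]
top C collar 92.6 [540.2 166.7] disc [540.3 167.3]
```

The collar top is at 94 mm, the same as the two in the rack, so it is seated, and it stands upright. Handing in.

```bash
python3 -c "
from plant import bot
print(bot.close_job())"
```

```text
the job is handed in; nothing more can be done
None
```

I tested all three dispensers, moved the blocked one to the small white reject stand, and handed the job in at about 18 s of robot time; the hand-in gives no verdict.

- **Blocked dispenser:** the one at the right-hand end of the rack as the robot sees it, its −70 mm well. Its force climbed from 3.1 to 6.0 to 8.8 N at about 13–14 mm of travel. I stopped there, gripped it by the collar and placed it in the stand.
- **Free dispensers:** the other two slid at about 2–3.5 N. I pushed each about 1.5 mm past home, to 6.4 and 6.7 N. The highest push force I read on any plunger was 8.8 N, but readings come only at the end of each move.

**Last checks, by camera depth**

| Dispenser | Disc top (mm) | Travel (mm) | Collar top (mm) |
|---|---|---|---|
| Stand | 116–119 | about 10.5–13 | about 93–95 |
| Rack, middle | about 105–107 | about 22–24 | about 93–94 |
| Rack, left end | about 107 | about 22 | about 93–94 |

- **Seating:** the collar in the stand is as high as those in the rack, so it is seated. It is upright and within about 2–3 mm of the hole centre. The last picture shows the bottle and flask upright, and I felt no contact with anything else.
- **Disagreements:** the two cameras differ by about 2–3 mm sideways, and by up to about 1.5 mm in height. The rack plungers' camera readings sit close to the 22 mm limit. The arm's own reading at full push was about 25.5 mm, and spring-back should not take them below 24 mm.

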